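Snap the mechanism cover back onto the label printer

ROBOT

A 6-joint arm with a two-finger parallel gripper is mounted at the origin on a cart in front of the work surface, level with it; the furniture and walls round the work are solid. World frame = base frame: x ahead of the robot, y to its left, z up, the work surface at z = 0. Lengths are in mm, angles in degrees, forces in N, time in s.
With the tool pointing down it reaches from about 300 to 850 mm from the base axis. Payload 4.2 kg.
Tool frame: the origin (TCP) lies at the very end of the fingers, on their centre line; the grasp point (between the pads) lies 19 mm behind it (env.grasp_offset is the distance from the TCP to the grasp point, in mm); z points along the fingers, y is the line along which they close (so a half turn about z gives the same grasp; the last joint's range is limited). The gripper opens to 91 mm and grips with 3 to 60 N. Pads are 32 mm wide; open, the fingers measure 118 mm over their backs; the gripper's body (76 mm by 178 mm) begins 60 mm behind the grasp point.
Start: joints at [65.546, 18.312, 89.639, -0, 72.044, -1.146], TCP at [227.516, 528.091, 213.976] pointing down, gripper open.
Joint ranges: [-177.97, 177.97], [-48.28, 115.42], [12.27, 149.76], [-77.06, 257.06], [2.81, 150.46], [-146.56, 146.56]. Speed limits (degrees/s): [147.25, 147.25, 180, 180, 180, 180].

INTERFACE

Orientations are given as [roll, pitch, yaw] about the fixed x, y, z axes, in that order (R = Rz(yaw) Ry(pitch) Rx(roll)).
In Python, from workcell import env gives the robot as it stands. The module is installed in compiled form; this text tells all that it offers.
- The arm moves only by the tool send_rows, never from a script. Its argument "motion" is a list of rows, each an object of numbers: "tx", "ty", "tz": the shift along the tool's x, y, z in units of 500 mm (1.0 is 500 mm); "rx", "ry", "rz": the turn, a rotation vector about the tool's x, y, z in units of 30 degrees (1.0 is 30 degrees); "gripper": the closure, from -1 (fully open) to 1 (shut). In form: [{"tx": .., "ty": .., "tz": .., "rx": .., "ry": .., "rz": .., "gripper": ..}, ...]. A call has 1 to 12 rows; each row shifts and turns the commanded pose from where the row before left it, along the tool's axes as they then stand; what a row does not reach is not made up. A row lasts 1/8 s, in which the tool goes at most 62.5 mm and 10.7 degrees, less where a joint would pass 70% of its speed; a pose out of reach is approached as far as the arm can. A call with a number of a shift or a turn outside -1 to 1 is refused whole. A call with a gripper value outside its range is refused whole. The fingers move at their own pace and stop on an object; "grip_force" is the grip in N (left out, the last holds). Time passes only in rows, so rows that do not move let the fingers close. It gives the time, the measured TCP pose, the force, the opening and the grip force at its end, in the units of the state.
- env.state(): the state, without advancing time (a new reading comes with each control period).
- env.grab_frame(name): name is "scene" or "top"; returns a dict with "frame" (400x640x3 uint8, red, green, blue), "vertical_fov" (degrees; the focal length in pixels is half the picture's height over the tangent of half this angle, whatever the lens; pixels are square), "cx", "cy" (the principal point, pixels), "rvec" (rotation vector, rad) and "tvec" (3), from world to camera coordinates, as OpenCV has them. Camera axes: x right, y down, z forward; pixel columns grow to the right and rows downward; lengths in mm; the calibration is good to about 2 mm. A picture is of the moment at which its call begins. There is no depth.
- env.job_done(): hands the job in; it is judged then, once.
The state is a dict: "time_s": time; "qpos": joint angles; "qvel": joint speeds; "effort": joint torques, N m; "ee_pos": TCP position; "ee_rot": TCP orientation; "force": force on the tool from outside, world axes, zero at the start; "torque": the same for the moment, N m; "gripper_width": finger opening in mm; "gripper_force": force on a finger pad.
Only numpy, scipy, OpenCV 4.12 (cv2) and the standard library are available. Lean on these libraries where they do the work, as an engineer would, in place of code of your own. Each camera call takes 0.05 s, during which the arm holds its last target. There are 200 camera calls.

TASK

The label printer's blue mechanism cover was taken off for cleaning and lies upside down on the worktop. Turn it over and push it straight down over the two orange snap hooks of the printer until both hooks have clicked through its slots and it sits fully home and flush; then let go. Leave the timer, the tape, the spice jar and the tin where they are.

Things in the scene. Friction and masses are not known exactly. Their poses are not given: they have to be found in the camera images.
- cover_center (a point): Loose blue plastic cover, an open shallow box 50 (x) by 84 (y) by 32 mm (z), about 70 g, the same after a half turn about z; this is its centre, 16 mm from show face and rim. z points out of its OPEN side: up at the start (show face on the worktop), down when fitted. Easily held across its 50 mm width (x); stands steadily on either 50 by 32 mm end. Walls 3.5 to 4 mm, top plate 5 mm.
- slot_a (a point): Slot through the cover's top plate at its +y end, 14 mm (x) by 9.5 mm (y), from 21 to 30.5 mm off the middle; this point is its centre in the plane of the show face. Between the two slots the show face is flat and can be pressed.
- slot_b (a point): The same slot at the cover's -y end. Either slot may go over either hook.
- seat (a point): Fixed grey label printer, housing 120 (x) by 150 mm (y), flat deck 34 mm above the worktop. This point is the centre of the cover's seat on the deck; z up, x towards the paper roll, y along the line of the hooks. When the cover is home its rim rests on the deck all round, its centre 16 mm and its show face 32 mm above this point, its long side along y (either way round).
- block_top (a point): Centre of the top of the dark block on the seat: 40 (x) by 73 mm (y), 20 mm high, its top 5 mm tapered. The cover (43 by 76 mm inside) slips down over it and is guided by it.
- roll_axis (a point): Middle of the axis of the fixed paper roll (48 mm across, 150 mm long along y) at the back of the printer, 95 mm behind the seat; its top is 60 mm above the worktop.
- hook_l_tip (a point): Tip of the orange snap hook on the +y side, 28 mm from the seat's centre, 43 mm above the deck, 10 mm wide in x, barb outward (+y). The sinking cover meets the barbs about 10 mm above its home; from there a push of about 10 to 20 N in all is needed until both heads are through and stand 10 mm proud of the show face.
- hook_r_tip (a point): Tip of the orange snap hook on the -y side of the seat, 28 mm from its centre, 43 mm above the deck. Its barb points outward (-y). Otherwise as the other hook.
- hook_l (a joint): Bending of the +y hook in rad: 0 upright (at rest, or clicked over the cover), about 0.09 while its barb is squeezed inward through a slot. Springs back by itself.
- hook_r (a joint): Bending of the -y hook in rad, likewise.
- timer: Bystander: white kitchen timer 66 by 66 by 20 mm, loose; origin at the centre of its underside.
- tape_roll: Bystander: roll of beige tape 103 mm across, 25 mm high, lying flat, loose; origin at the centre of its underside.
- spice_jar: Bystander: glass spice jar with a yellow cap, 42 mm across, 96 mm high, loose; origin at the centre of its underside.
- olive_tin: Bystander: food tin 76 mm across, 58 mm high, loose; origin at the centre of its underside.
Mind the look-alikes: they are no part of the job. What is shaped like the part that bears cover_center but turquoise is not meant.

How it is judged:
By the outcome, as a careful person would: the job done as asked, in the order asked, and still so for the second after the job is handed in, with the robot touching nothing.
It also fails if it takes over 62 s, if anything falls off the work surface, if the arm or the gripper's body presses on something with over 40 N, if the wrist force passes 120 N, or if a joint passes its speed limit or range.

## Working session

There is one attempt and no reset: what is moved stays moved. The work goes in short steps, Python scripts to look and compute and a tool call to move; the robot and the scene stay as the last step left them, time stands still between calls to the robot, and variables do not carry over. Pictures are saved under pics/ and viewed, at most 10 in all, crops included, and the job is handed in when it is done.

Besides the shell and the picture viewer there is one more tool, called after "Emit:" by a JSON object that holds its "api" and its "payload". send_rows: Moves the arm, as the interface text tells. Shifts and turns lie within -1 to 1; 1 stands for 500 mm of shift or 30 degrees of turn. Its arguments: {"type":"object","properties":{"motion":{"type":"array"},"grip_force":{"type":"number"}},"required":["motion"]}

```bash
mkdir -p pics; cat > h.py <<'E'
import numpy as np, cv2, pickle
from workcell import env
def grab(n):
    d=env.grab_frame(n); pickle.dump(d,open(n+'.pkl','wb')); return d
def K(d):
    f=200/np.tan(np.radians(d["vertical_fov"])/2); return np.array([[f,0,d["cx"]],[0,f,d["cy"]],[0,0,1.]])
def ray(d,uv):
    R=cv2.Rodrigues(np.array(d["rvec"],float))[0]; t=np.array(d["tvec"],float).ravel()
    return -R.T@t, (np.linalg.inv(K(d))@np.c_[np.reshape(uv,(-1,2)),np.ones(np.size(uv)//2)].T).T@R
def plane(d,uv,z):
    o,v=ray(d,uv); return o+v*((z-o[2])/v[:,2])[:,None]
def proj(d,P):
    return cv2.projectPoints(np.array(P,float).reshape(-1,3),np.array(d["rvec"],float),np.array(d["tvec"],float),K(d),None)[0].reshape(-1,2)
def save(d,n): cv2.imwrite('pics/'+n,d["frame"][:,:,::-1])
E
python3 - <<'E'
from h import *
for n in("scene","top"):
    d=grab(n); save(d,n+'1.png'); print(n,ray(d,[d["cx"],d["cy"]]),d["vertical_fov"],[k for k in d])
print(env.state())
E
```

```text
scene (array([-422.86854017, -495.58930889, 1082.53453035]), array([[ 0.65528811,  0.34530702, -0.67183373]])) 49.240192172870124 ['frame', 'vertical_fov', 'cx', 'cy', 'rvec', 'tvec']
top (array([ 409.26928478,   20.0167038 , 1467.56704158]), array([[ 0.09081986, -0.0148276 , -0.99575695]])) 46.33247698588353 ['frame', 'vertical_fov', 'cx', 'cy', 'rvec', 'tvec']
{'time_s': 0.1, 'qpos': array([ 6.55477290e+01,  1.83466069e+01,  8.96994094e+01, -5.36433211e-04,
        7.20446441e+01, -1.14634926e+00]), 'qvel': array([-0.0389685 , -0.13625994, -0.08593608, -0.0450859 , -0.09708764,
        0.03449139]), 'effort': array([-9.53374692e-04, -4.13329911e+01, -2.32511115e+01,  7.28189992e-02,
        4.22245602e-02, -4.13533553e-05]), 'ee_pos': array([227.30971074, 527.66365921, 213.21815429]), 'ee_rot': array([-1.79909348e+02, -1.30382799e-03,  1.56694243e+02]), 'force': array([0.49664525, 0.35426022, 0.43649972]), 'torque': array([ 0.01912453, -0.03331017, -0.00027839]), 'gripper_force': 0.0, 'gripper_width': 91.38756359459246}
```

View pics/scene1.png

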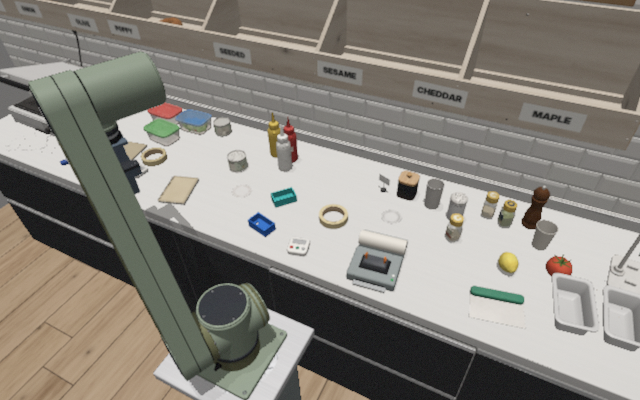

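View pics/top1.png

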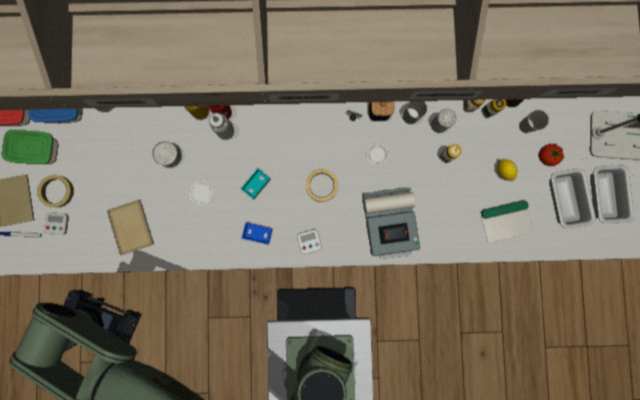

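Candidates: blue box at top (257,233) / scene (262,224), the turquoise look-alike at top (256,183) / scene (284,197), and the blue food box at top (52,115). By the description I choose the blue one at (257,233). The printer is at top (393,232), the timer at (309,241) and the tape at (322,185).

```bash
python3 - <<'E'
from h import *
out=[]
D={n:pickle.load(open(n+'.pkl','rb')) for n in("scene","top")}
for n,(bx,px) in {"top":((235,215,280,250),(355,180,430,265)),"scene":((240,205,285,240),(335,220,420,295))}.items():
    d=D[n]; im=d["frame"]; h=cv2.cvtColor(im,cv2.COLOR_RGB2HSV)
    def blob(mask,b):
        m=np.zeros(mask.shape,np.uint8); x0,y0,x1,y1=b; m[y0:y1,x0:x1]=mask[y0:y1,x0:x1]; return m
    m=blob(cv2.inRange(h,(105,120,40),(130,255,255)),bx)
    c=max(cv2.findContours(m,0,2)[0],key=cv2.contourArea).reshape(-1,2)
    print(n,"blue area",cv2.contourArea(c),cv2.minAreaRect(c))
    for z in(0,32):
        P=plane(d,c.astype(float),z)[:,:2].astype(np.float32); print(' z',z,cv2.minAreaRect(P))
    m=blob(cv2.inRange(h,(3,110,80),(18,255,255)),px)
    nn,l,s,ce=cv2.connectedComponentsWithStats(m)
    print(' orange',[(s[i].tolist(),ce[i].round(1).tolist(), plane(d,ce[i],77)[0].round(1).tolist()) for i in range(1,nn) if s[i,4]>3])
    for b in(bx,px):
        x0,y0,x1,y1=b; out.append(cv2.resize(im[y0:y1,x0:x1],(395,295),interpolation=cv2.INTER_CUBIC))
cv2.imwrite('pics/crop.png',np.vstack([np.hstack(out[:2]),np.hstack(out[2:])])[:,:,::-1])
E
```

```text
top blue area 397.0 ((256.47210693359375, 233.0171661376953), (27.238574981689453, 16.028141021728516), 13.392498016357422)
 z 0 ((422.0399475097656, 185.69802856445312), (84.96412658691406, 49.77187728881836), 75.23390197753906)
 z 32 ((421.761474609375, 182.08538818359375), (83.11150360107422, 48.686588287353516), 75.23389434814453)
 orange [([405, 231, 2, 3, 6], [405.5, 232.0], [413.3, -265.1, 77.0]), ([385, 233, 3, 4, 11], [385.9, 234.4], [407.8, -206.5, 77.0])]
scene blue area 332.0 ((261.4280090332031, 224.10401916503906), (26.24690055847168, 15.495158195495605), 34.69515609741211)
 z 0 ((432.8744812011719, 194.24876403808594), (106.59465026855469, 62.76565933227539), 73.94029235839844)
 z 32 ((407.5784912109375, 173.85699462890625), (103.4437026977539, 60.910274505615234), 73.94029998779297)
 orange [([364, 253, 4, 5, 13], [365.8, 254.9], [395.8, -210.6, 77.0]), ([384, 257, 3, 6, 13], [384.7, 259.3], [404.1, -267.7, 77.0])]
```

View pics/crop.png

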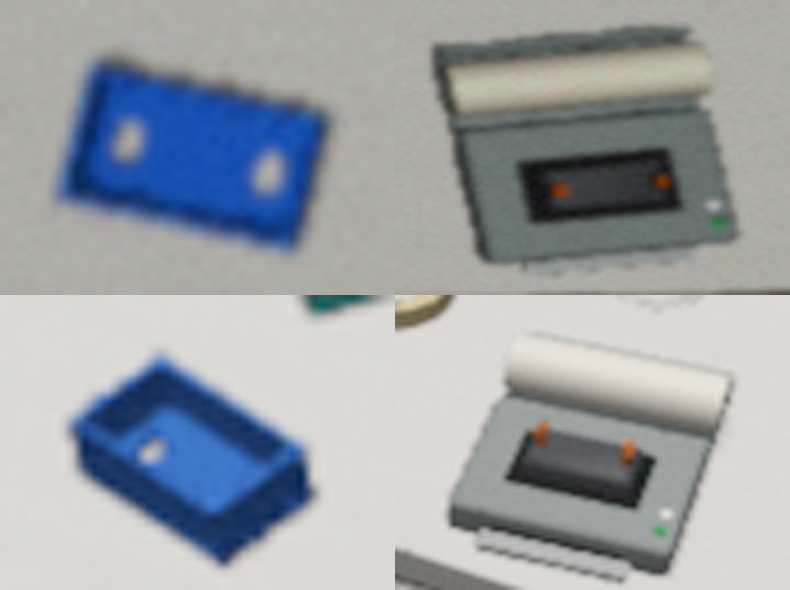

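The crop confirms the choice: an open blue box with two slots (top view, around (250,232) and (266,236)) and the grey printer with its dark block and two orange hooks. Next I refine the numbers.

```bash
cat >> h.py <<'E'
def tri(a,ua,b,ub):
    oa,va=ray(a,ua); ob,vb=ray(b,ub); va=va[0];vb=vb[0]
    s=np.linalg.lstsq(np.c_[va,-vb],ob-oa,rcond=None)[0]; p,q=oa+s[0]*va,ob+s[1]*vb
    return (p+q)/2,np.linalg.norm(p-q)
E
python3 - <<'E'
from h import *
s,t=[pickle.load(open(n+'.pkl','rb')) for n in("scene","top")]
for n,ut,us in(("l",(385.9,234.4),(365.8,254.9)),("r",(405.5,232),(384.7,259.3))): print(n,tri(t,ut,s,us))
# weighted hook centroids, top (redness)
im=t["frame"].astype(float); w=np.clip(im[...,0]-im[...,2]-25,0,None)
for x0,x1 in((380,392),(400,411)):
    W=w[226:241,x0:x1]; yy,xx=np.mgrid[226:241,x0:x1]; c=((xx*W).sum()/W.sum(),(yy*W).sum()/W.sum()); print('hook w',c,plane(t,c,70)[0])
# dark block in top, block top z54 / base z34
g=cv2.cvtColor(t["frame"],cv2.COLOR_RGB2GRAY); print(g[222:246:2,374:416:2])
def sub(mask,b,up=8):pass
G=cv2.resize(t["frame"][170:270,350:440],None,fx=8,fy=8,interpolation=cv2.INTER_CUBIC); H=cv2.cvtColor(G,cv2.COLOR_RGB2GRAY)
m=np.uint8(H<62)*255; m=cv2.morphologyEx(m,cv2.MORPH_CLOSE,np.ones((33,33)))
for c in cv2.findContours(m,0,2)[0]:
    if cv2.contourArea(c)>5000:
        c=(c.reshape(-1,2)+.5)/8-.5+[350,170]
        for z in(34,54): print('dark',z,cv2.minAreaRect(plane(t,c,z)[:,:2].astype(np.float32)))
# slots: bright pixels inside cover
G=cv2.resize(t["frame"][215:252,235:280],None,fx=8,fy=8,interpolation=cv2.INTER_CUBIC); H=cv2.cvtColor(G,cv2.COLOR_RGB2HSV)
m=cv2.inRange(H,(100,130,0),(130,255,255)); cs,hi=cv2.findContours(m,cv2.RETR_CCOMP,2)
for c,k in zip(cs,hi[0]):
    if cv2.contourArea(c)>100:
        M=cv2.moments(c); u=(np.array([M['m10'],M['m01']])/M['m00']+.5)/8-.5+[235,215]
        cc=(c.reshape(-1,2)+.5)/8-.5+[235,215]
        print('hole' if k[3]>=0 else 'outer',u,plane(t,u,2.5 if k[3]>=0 else 28)[0],cv2.minAreaRect(plane(t,cc,28)[:,:2].astype(np.float32)))
for n,u in(("timer",(309,241)),("tape",(322,185)),("turq",(256,183))): print(n,plane(t,u,20)[0])
E
```

```text
l (array([ 407.21120011, -207.74674663,   63.82431385]), np.float64(2.0098453673854513))
r (array([ 412.91769076, -266.24759932,   67.10010554]), np.float64(2.003861301310066))
hook w (np.float64(385.78139534883724), np.float64(234.4093023255814)) [ 407.67686199 -207.28095797   70.        ]
hook w (np.float64(405.171875), np.float64(231.68359375)) [ 414.33483317 -265.6195928    70.        ]
[[115 116 112 111 114 113 111 108 113 112 109 105 103 106  87  85  86 111
  109 107 107]
 [114 116 113 111 112 109 101  91  76  75  65  53  43  37  21  29  46 106
  110 111 113]
 [113 116  86  66  56  42  38  30  23  22  23  23  25  32  36  39  39  98
  109 107 110]
 [112 115  66  22  24  23  27  31  37  45  45  45  50  51  52  42  25  98
  111 109 110]
 [114 114  74  21  28  48  58  58  60  62  57  57  56  51  46  35  47  87
  108 110 109]
 [112 115  92  25  24  44  59  66  65  60  59  57  55  54  49  43  58  68
  109 110 112]
 [116 109 102  28  20  36  69  67  62  62  58  55  55  53  51  47  41  54
  104 110 112]
 [113 115 105  35  23  35  72  66  62  59  58  55  54  50  48  50  33  47
  108 111
[... 546 characters left out ...]
6190185547), 6.666482448577881)
outer [256.50451694 232.98037939] [421.88918114 182.50745186  28.        ] ((421.98760986328125, 182.40298461914062), (83.77664184570312, 48.70286560058594), 75.35503387451172)
hole [265.12828654 235.07326946] [414.94228207 158.63386775   2.5       ] ((415.0719299316406, 156.23289489746094), (12.614655494689941, 16.40167236328125), 88.56588745117188)
hole [249.09136275 231.29212745] [427.93402046 208.3938068    2.5       ] ((427.51434326171875, 204.9329376220703), (12.200119972229004, 16.167953491210938), 62.58454513549805)
timer [393.32043876  22.30895608  20.        ]
tape [565.83207691 -22.29398878  20.        ]
turq [576.93842791 182.88710529  20.        ]
```

```bash
cat >> h.py <<'E'
from scipy.spatial.transform import Rotation as Ro
def cur():
    s=env.state(); return Ro.from_euler('xyz',s['ee_rot'],degrees=True).as_matrix(), np.array(s['ee_pos'])
def tgt(yaw,t,g):   # tool y along (cos yaw,sin yaw), tilted t about it, grasp point g -> R, TCP
    c=np.array([np.cos(np.radians(yaw)),np.sin(np.radians(yaw)),0]); z=np.array([0,0,-1.])
    R=Ro.from_rotvec(np.radians(t)*c).as_matrix()@np.c_[np.cross(c,z),c,z]
    return R,np.array(g,float)+19*R[:,2]
def rows(T,F=None,v=45,w=8.5):
    R0,p0=F or cur(); R,p=T; rv=Ro.from_matrix(R0.T@R).as_rotvec(); d=R0.T@(p-p0)
    N=int(max(1,np.ceil(np.linalg.norm(d)/v),np.ceil(np.degrees(np.linalg.norm(rv))/w)))
    S=sum(Ro.from_rotvec(rv/N*k).as_matrix() for k in range(N)); ps=np.linalg.solve(S,d)
    print('N',N,'t',(ps/500).round(4),'r',(np.degrees(rv)/N/30).round(4),'| dist',np.linalg.norm(d).round(1),'turn',np.degrees(np.linalg.norm(rv)).round(1)); return T
E
python3 - <<'E'
from h import *
a=rows(tgt(-14.7,0,[421.5,183,200])); b=rows(tgt(-14.7,-45,[421.5,183,150]),a)
E
```

```text
N 10 t [-0.0861 -0.001   0.0065] r [-3.000e-04  2.000e-04  2.713e-01] | dist 396.9 turn 81.4
N 6 t [ 0.0005 -0.      0.0159] r [ 0.   -0.25 -0.  ] | dist 46.4 turn 45.0
```

Emit:
{"api": "send_rows", "payload": {"motion": [{"tx":-0.0861,"ty":-0.001,"tz":0.0065,"rz":0.2713,"gripper":-1},{"tx":-0.0861,"ty":-0.001,"tz":0.0065,"rz":0.2713,"gripper":-1},{"tx":-0.0861,"ty":-0.001,"tz":0.0065,"rz":0.2713,"gripper":-1},{"tx":-0.0861,"ty":-0.001,"tz":0.0065,"rz":0.2713,"gripper":-1},{"tx":-0.0861,"ty":-0.001,"tz":0.0065,"rz":0.2713,"gripper":-1},{"tx":-0.0861,"ty":-0.001,"tz":0.0065,"rz":0.2713,"gripper":-1},{"tx":-0.0861,"ty":-0.001,"tz":0.0065,"rz":0.2713,"gripper":-1},{"tx":-0.0861,"ty":-0.001,"tz":0.0065,"rz":0.2713,"gripper":-1},{"tx":-0.0861,"ty":-0.001,"tz":0.0065,"rz":0.2713,"gripper":-1},{"tx":-0.0861,"ty":-0.001,"tz":0.0065,"rz":0.2713,"gripper":-1}]}}

```text
invalid input at $.motion[0]: expected keys tx, ty, tz, rx, ry, rz, gripper
```

Emit:
{"api": "send_rows", "payload": {"motion": [{"tx":0.0005,"tz":0.0159,"ry":-0.25},{"tx":0.0005,"tz":0.0159,"ry":-0.25},{"tx":0.0005,"tz":0.0159,"ry":-0.25},{"tx":0.0005,"tz":0.0159,"ry":-0.25},{"tx":0.0005,"tz":0.0159,"ry":-0.25},{"tx":0.0005,"tz":0.0159,"ry":-0.25},{"tx":0}]}}

```text
invalid input at $.motion[0]: expected keys tx, ty, tz, rx, ry, rz, gripper
```

```bash
python3 - <<'E'
from h import *
s=env.state(); print(s['qpos'].round(1),s['ee_pos'],s['ee_rot'],cur()[0].round(2).tolist())
a=rows(tgt(-14.7,-45,[421.5,183,28]),v=30); b=rows(tgt(-14.7,45,[421.5,183,150]))
E
```

```text
[65.5 18.3 89.7 -0.  72.  -1.1] [227.30971074 527.66365921 213.21815429] [-1.79909348e+02 -1.30382799e-03  1.56694243e+02] [[-0.92, 0.4, -0.0], [0.4, 0.92, -0.0], [0.0, -0.0, -1.0]]
N 16 t [-0.0436  0.0045  0.0439] r [ 0.0662 -0.077   0.1602] | dist 451.4 turn 91.0
N 11 t [-0.0781 -0.0016 -0.0139] r [-0.0967  0.1124  0.2329] | dist 393.6 turn 91.1
```

All keys are required.

Emit:
{"api": "send_rows", "payload": {"motion": [{"tx":-0.0861,"ty":-0.001,"tz":0.0065,"rx":0,"ry":0,"rz":0.2713,"gripper":-1},{"tx":-0.0861,"ty":-0.001,"tz":0.0065,"rx":0,"ry":0,"rz":0.2713,"gripper":-1},{"tx":-0.0861,"ty":-0.001,"tz":0.0065,"rx":0,"ry":0,"rz":0.2713,"gripper":-1},{"tx":-0.0861,"ty":-0.001,"tz":0.0065,"rx":0,"ry":0,"rz":0.2713,"gripper":-1},{"tx":-0.0861,"ty":-0.001,"tz":0.0065,"rx":0,"ry":0,"rz":0.2713,"gripper":-1},{"tx":-0.0861,"ty":-0.001,"tz":0.0065,"rx":0,"ry":0,"rz":0.2713,"gripper":-1},{"tx":-0.0861,"ty":-0.001,"tz":0.0065,"rx":0,"ry":0,"rz":0.2713,"gripper":-1},{"tx":-0.0861,"ty":-0.001,"tz":0.0065,"rx":0,"ry":0,"rz":0.2713,"gripper":-1},{"tx":-0.0861,"ty":-0.001,"tz":0.0065,"rx":0,"ry":0,"rz":0.2713,"gripper":-1},{"tx":-0.0861,"ty":-0.001,"tz":0.0065,"rx":0,"ry":0,"rz":0.2713,"gripper":-1}]}}

```text
time_s: 1.35
ee_pos: [421.7, 182.0, 181.0]
ee_rot: [-180.0, 0.0, 75.0]
force: [0.3, -0.3, 0.9]
gripper_width: 91.2
gripper_force: 0.0
```

Emit:
{"api": "send_rows", "payload": {"motion": [{"tx":0.0005,"ty":0,"tz":0.0159,"rx":0,"ry":-0.25,"rz":0,"gripper":-1},{"tx":0.0005,"ty":0,"tz":0.0159,"rx":0,"ry":-0.25,"rz":0,"gripper":-1},{"tx":0.0005,"ty":0,"tz":0.0159,"rx":0,"ry":-0.25,"rz":0,"gripper":-1},{"tx":0.0005,"ty":0,"tz":0.0159,"rx":0,"ry":-0.25,"rz":0,"gripper":-1},{"tx":0.0005,"ty":0,"tz":0.0159,"rx":0,"ry":-0.25,"rz":0,"gripper":-1},{"tx":0.0005,"ty":0,"tz":0.0159,"rx":0,"ry":-0.25,"rz":0,"gripper":-1},{"tx":0,"ty":0,"tz":0,"rx":0,"ry":0,"rz":0,"gripper":-1}]}}

```text
time_s: 2.22
ee_pos: [417.7, 170.9, 134.7]
ee_rot: [-179.7, 45.2, 75.6]
force: [0.1, -0.5, 0.2]
gripper_width: 91.1
gripper_force: 0.0
```

```bash
python3 - <<'E'
from h import *
s=env.state(); print(s['qpos'].round(1),s['ee_pos'],s['ee_rot'],cur()[0].round(2).tolist())
a=rows(tgt(-14.7,-45,[421.5,183,28]),v=30); b=rows(tgt(-14.7,45,[421.5,183,150]))
E
```

```text
[ 38.9  31.5  96.  -24.8  91.4  61.7] [417.72311098 170.93916484 134.65491425] [-179.71441743   45.16075534   75.59322039] [[0.18, 0.97, -0.18], [0.68, -0.25, -0.69], [-0.71, -0.0, -0.71]]
N 5 t [0.0338 0.0003 0.0341] r [-0.0005  0.0011  0.0014] | dist 120.1 turn 0.3
N 11 t [ 0.0052  0.0001 -0.0008] r [-0.0007  0.2732  0.0003] | dist 26.1 turn 90.2
```

Emit:
{"api": "send_rows", "payload": {"motion": [{"tx":0.0338,"ty":0.0003,"tz":0.0341,"rx":0,"ry":0.001,"rz":0.001,"gripper":-1},{"tx":0.0338,"ty":0.0003,"tz":0.0341,"rx":0,"ry":0.001,"rz":0.001,"gripper":-1},{"tx":0.0338,"ty":0.0003,"tz":0.0341,"rx":0,"ry":0.001,"rz":0.001,"gripper":-1},{"tx":0.0338,"ty":0.0003,"tz":0.0341,"rx":0,"ry":0.001,"rz":0.001,"gripper":-1},{"tx":0.0338,"ty":0.0003,"tz":0.0341,"rx":0,"ry":0.001,"rz":0.001,"gripper":-1},{"tx":0,"ty":0,"tz":0,"rx":0,"ry":0,"rz":0,"gripper":-1},{"tx":0,"ty":0,"tz":0,"rx":0,"ry":0,"rz":0,"gripper":-1}]}}

```text
time_s: 3.1
ee_pos: [419.5, 169.8, 18.1]
ee_rot: [179.7, 44.7, 75.0]
force: [0.3, -0.3, -0.1]
gripper_width: 91.3
gripper_force: 0.0
```

```bash
python3 - <<'E'
from h import *
R,p=cur(); print('grasp pt',p-19*R[:,2],env.state()['force'])
save(grab("scene"),'s2.png'); d=pickle.load(open('scene.pkl','rb')); cv2.imwrite('pics/s2c.png',cv2.resize(d["frame"][150:270,190:350,::-1],(800,600)))
E
```

```text
grasp pt [422.9123331  182.76432834  31.6462143 ] [ 0.34255266 -0.32167238 -0.10546484]
```

View pics/s2c.png

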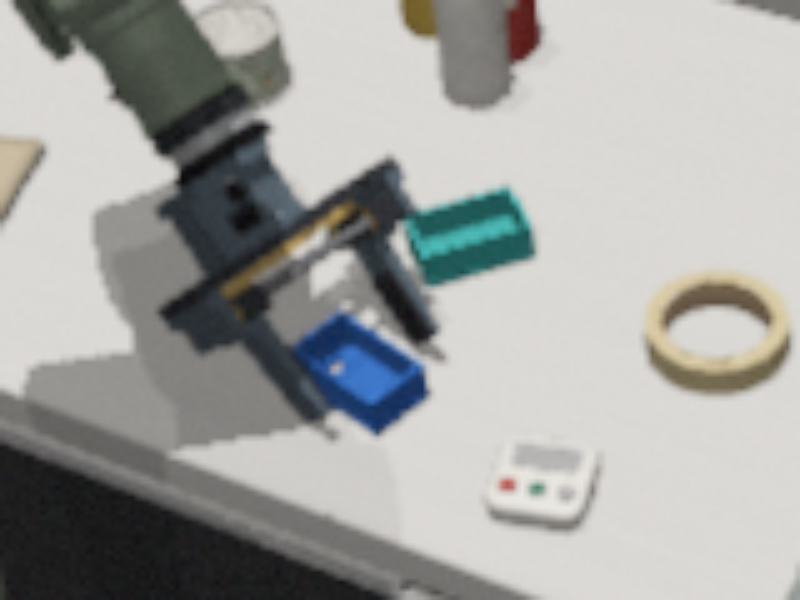

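The open fingers straddle the blue cover (about (365,370) in the crop), the turquoise box is clear, and the timer is untouched. Lower a few mm and close.

Emit:
{"api": "send_rows", "payload": {"grip_force": 30, "motion": [{"tx":0.0065,"ty":0,"tz":0.0065,"rx":0,"ry":0,"rz":0,"gripper":-1},{"tx":0,"ty":0,"tz":0,"rx":0,"ry":0,"rz":0,"gripper":-1},{"tx":0,"ty":0,"tz":0,"rx":0,"ry":0,"rz":0,"gripper":1},{"tx":0,"ty":0,"tz":0,"rx":0,"ry":0,"rz":0,"gripper":1},{"tx":0,"ty":0,"tz":0,"rx":0,"ry":0,"rz":0,"gripper":1},{"tx":0,"ty":0,"tz":0,"rx":0,"ry":0,"rz":0,"gripper":1},{"tx":0,"ty":0,"tz":0,"rx":0,"ry":0,"rz":0,"gripper":1},{"tx":0,"ty":0,"tz":0,"rx":0,"ry":0,"rz":0,"gripper":1}]}}

```text
time_s: 4.15
ee_pos: [418.9, 169.7, 12.3]
ee_rot: [179.9, 44.9, 75.1]
force: [0.0, -0.4, 0.9]
gripper_width: 49.9
gripper_force: 30.2
```

```bash
python3 - <<'E'
from h import *
R,p=cur(); s=env.state(); print('grasp pt',p-19*R[:,2],s['force'],s['gripper_width'],s['gripper_force'])
a=rows((R,p+[0,0,110]),v=30)
b=rows(tgt(-14.7,45,p-19*R[:,2]+[0,0,110]),a,w=7.5)
E
```

```text
grasp pt [422.31311796 182.69954678  25.81272849] [ 0.00780749 -0.4336106   0.92514911] 49.89852942253931 30.22064297223551
N 4 t [-0.0388  0.0001 -0.039 ] r [0. 0. 0.] | dist 110.0 turn 0.0
N 12 t [ 0.005  -0.     -0.0003] r [ 0.0003  0.2496 -0.0003] | dist 26.8 turn 89.9
```

Emit:
{"api": "send_rows", "payload": {"motion": [{"tx":-0.0388,"ty":0,"tz":-0.039,"rx":0,"ry":0,"rz":0,"gripper":1},{"tx":-0.0388,"ty":0,"tz":-0.039,"rx":0,"ry":0,"rz":0,"gripper":1},{"tx":-0.0388,"ty":0,"tz":-0.039,"rx":0,"ry":0,"rz":0,"gripper":1},{"tx":-0.0388,"ty":0,"tz":-0.039,"rx":0,"ry":0,"rz":0,"gripper":1}]}}

```text
time_s: 4.65
ee_pos: [418.8, 169.9, 122.9]
ee_rot: [179.9, 44.8, 75.1]
force: [-0.4, 0.7, -0.9]
gripper_width: 49.9
gripper_force: 30.0
```

Emit:
{"api": "send_rows", "payload": {"motion": [{"tx":0.005,"ty":0,"tz":0,"rx":0,"ry":0.25,"rz":0,"gripper":1},{"tx":0.005,"ty":0,"tz":0,"rx":0,"ry":0.25,"rz":0,"gripper":1},{"tx":0.005,"ty":0,"tz":0,"rx":0,"ry":0.25,"rz":0,"gripper":1},{"tx":0.005,"ty":0,"tz":0,"rx":0,"ry":0.25,"rz":0,"gripper":1},{"tx":0.005,"ty":0,"tz":0,"rx":0,"ry":0.25,"rz":0,"gripper":1},{"tx":0.005,"ty":0,"tz":0,"rx":0,"ry":0.25,"rz":0,"gripper":1},{"tx":0.005,"ty":0,"tz":0,"rx":0,"ry":0.25,"rz":0,"gripper":1},{"tx":0.005,"ty":0,"tz":0,"rx":0,"ry":0.25,"rz":0,"gripper":1},{"tx":0.005,"ty":0,"tz":0,"rx":0,"ry":0.25,"rz":0,"gripper":1},{"tx":0.005,"ty":0,"tz":0,"rx":0,"ry":0.25,"rz":0,"gripper":1},{"tx":0.005,"ty":0,"tz":0,"rx":0,"ry":0.25,"rz":0,"gripper":1},{"tx":0.005,"ty":0,"tz":0,"rx":0,"ry":0.25,"rz":0,"gripper":1}]}}

```text
time_s: 6.15
ee_pos: [425.8, 195.6, 121.1]
ee_rot: [179.7, -45.4, 75.4]
force: [0.0, 0.7, -1.8]
gripper_width: 49.9
gripper_force: 30.0
```

```bash
python3 - <<'E'
from h import *
R,p=cur(); s=env.state(); g=p-19*R[:,2]; print('grasp pt',g,s['ee_rot'],s['force'],s['gripper_width'],s['qpos'].round(1))
a=rows(tgt(-14.7,45,[g[0],g[1],48]),v=30)
save(grab("scene"),'s3.png'); d=pickle.load(open('scene.pkl','rb')); cv2.imwrite('pics/s3c.png',cv2.resize(d["frame"][130:250,190:350,::-1],(800,600)))
E
```

```text
grasp pt [422.26954619 182.50164042 134.43157005] [179.65140945 -45.36218415  75.42020323] [ 0.03663407  0.6974687  -1.79243362] 49.92424537015769 [ -7.3  14.4 130.7  65.4  50.9 -43.4]
N 3 t [-0.041  -0.0002  0.0406] r [ 0.0029 -0.004   0.0009] | dist 86.5 turn 0.5
```

View pics/s3c.png

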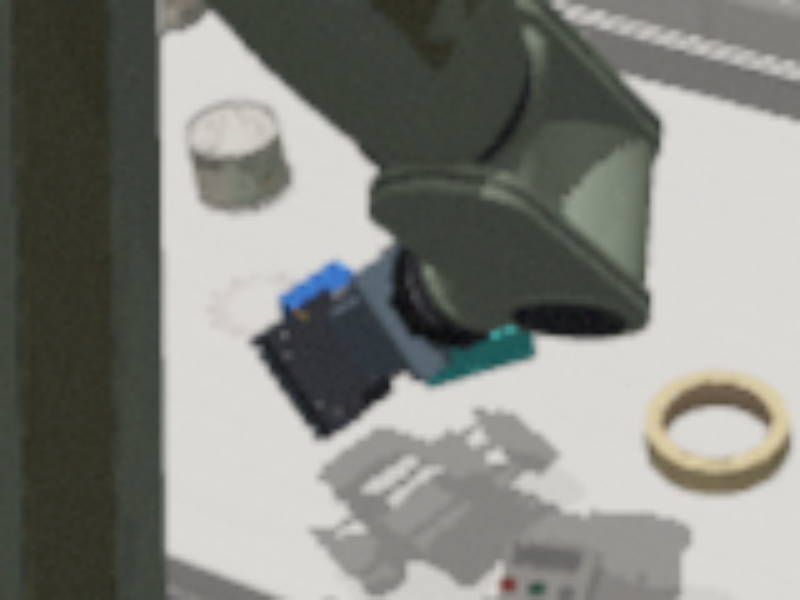

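The cover is held on end (blue patch at about (320,290) in the crop), rotated 90° and clear of everything. Lower it.

Emit:
{"api": "send_rows", "payload": {"motion": [{"tx":-0.041,"ty":0,"tz":0.0406,"rx":0.003,"ry":-0.004,"rz":0.001,"gripper":1},{"tx":-0.041,"ty":0,"tz":0.0406,"rx":0.003,"ry":-0.004,"rz":0.001,"gripper":1},{"tx":-0.041,"ty":0,"tz":0.0406,"rx":0.003,"ry":-0.004,"rz":0.001,"gripper":1},{"tx":0,"ty":0,"tz":0,"rx":0,"ry":0,"rz":0,"gripper":1},{"tx":0,"ty":0,"tz":0,"rx":0,"ry":0,"rz":0,"gripper":1}]}}

```text
time_s: 6.82
ee_pos: [426.0, 195.8, 34.8]
ee_rot: [-179.8, -44.8, 75.3]
force: [0.5, -0.3, -0.7]
gripper_width: 49.6
gripper_force: 30.0
```

```bash
python3 - <<'E'
from h import *
R,p=cur(); s=env.state(); g=p-19*R[:,2]; print('grasp pt',g,s['ee_rot'],s['force'],s['gripper_width'],s['qpos'].round(1))
a=rows(tgt(-14.7,45,[g[0],g[1],43]),v=3)
E
```

```text
grasp pt [422.62793253 182.79806561  48.29845315] [-179.84954751  -44.79756243   75.25433973] [ 0.48457965 -0.33028858 -0.66101889] 49.627272819913394 [ -7.   25.4 135.3  78.1  45.5 -62.5]
N 2 t [-0.0037  0.      0.0038] r [-0.002   0.0034 -0.0005] | dist 5.3 turn 0.2
```

Emit:
{"api": "send_rows", "payload": {"motion": [{"tx":-0.0037,"ty":0,"tz":0.0038,"rx":0,"ry":0.003,"rz":0,"gripper":1},{"tx":-0.0037,"ty":0,"tz":0.0038,"rx":0,"ry":0.003,"rz":0,"gripper":1},{"tx":0,"ty":0,"tz":0,"rx":0,"ry":0,"rz":0,"gripper":1},{"tx":0,"ty":0,"tz":0,"rx":0,"ry":0,"rz":0,"gripper":1}]}}

```text
time_s: 7.32
ee_pos: [425.7, 195.6, 28.9]
ee_rot: [-179.8, -45.0, 75.2]
force: [1.0, -0.2, -0.4]
gripper_width: 50.0
gripper_force: 30.0
```

```bash
python3 - <<'E'
from h import *
R,p=cur(); s=env.state(); g=p-19*R[:,2]; print('grasp pt',g,s['ee_rot'],s['force'],s['gripper_width'])
E
```

```text
grasp pt [422.28746963 182.55826871  42.36090844] [-179.80726525  -44.97821332   75.18504761] [ 0.99177176 -0.15655106 -0.43866869] 50.04149591412521
```

Emit:
{"api": "send_rows", "payload": {"motion": [{"tx":-0.0012,"ty":0,"tz":0.0012,"rx":0,"ry":0,"rz":0,"gripper":1},{"tx":0,"ty":0,"tz":0,"rx":0,"ry":0,"rz":0,"gripper":1},{"tx":0,"ty":0,"tz":0,"rx":0,"ry":0,"rz":0,"gripper":-1},{"tx":0,"ty":0,"tz":0,"rx":0,"ry":0,"rz":0,"gripper":-1},{"tx":0,"ty":0,"tz":0,"rx":0,"ry":0,"rz":0,"gripper":-1},{"tx":0,"ty":0,"tz":0,"rx":0,"ry":0,"rz":0,"gripper":-1},{"tx":0,"ty":0,"tz":-0.06,"rx":0,"ry":0,"rz":0,"gripper":-1},{"tx":0,"ty":0,"tz":-0.08,"rx":0,"ry":0,"rz":0,"gripper":-1},{"tx":0,"ty":0,"tz":-0.08,"rx":0,"ry":0,"rz":0,"gripper":-1},{"tx":0,"ty":0,"tz":-0.08,"rx":0,"ry":0,"rz":0,"gripper":-1}]}}

```text
time_s: 8.57
ee_pos: [398.5, 92.1, 134.9]
ee_rot: [-179.8, -45.0, 75.2]
force: [1.2, 0.4, -0.1]
gripper_width: 90.9
gripper_force: 0.0
```

```bash
python3 - <<'E'
from h import *
R,p=cur(); s=env.state(); g=p-19*R[:,2]; print('grasp pt',g,s['ee_rot'],s['force'],s['gripper_width'],s['qpos'].round(1))
g2=np.array([427.3,201.7,43]); T=tgt(-14.7,-60,g2)
a=rows(tgt(-14.7,0,[427,200,220])); b=rows(tgt(-14.7,-60,g2-110*T[0][:,2]),a,w=8); c=rows(T,b,v=30)
save(grab("top"),'t4.png'); d=pickle.load(open('top.pkl','rb')); cv2.imwrite('pics/t4c.png',cv2.resize(d["frame"][170:260,220:340,::-1],(800,600)))
E
```

```text
grasp pt [395.10055237  79.11533213 148.35853629] [-179.76421883  -44.95180274   75.15704291] [ 1.19799892  0.37372864 -0.09068358] 90.88464763373477 [-23.9  12.7 129.5  53.1  60.7 -45.9]
N 6 t [ 0.0442  0.     -0.0034] r [-9.000e-04 -2.497e-01 -2.000e-04] | dist 129.7 turn 45.0
N 8 t [ 0.0319 -0.      0.0171] r [-0.   -0.25  0.  ] | dist 138.4 turn 60.0
N 4 t [0.    0.    0.055] r [0. 0. 0.] | dist 110.0 turn 0.0
```

View pics/t4c.png

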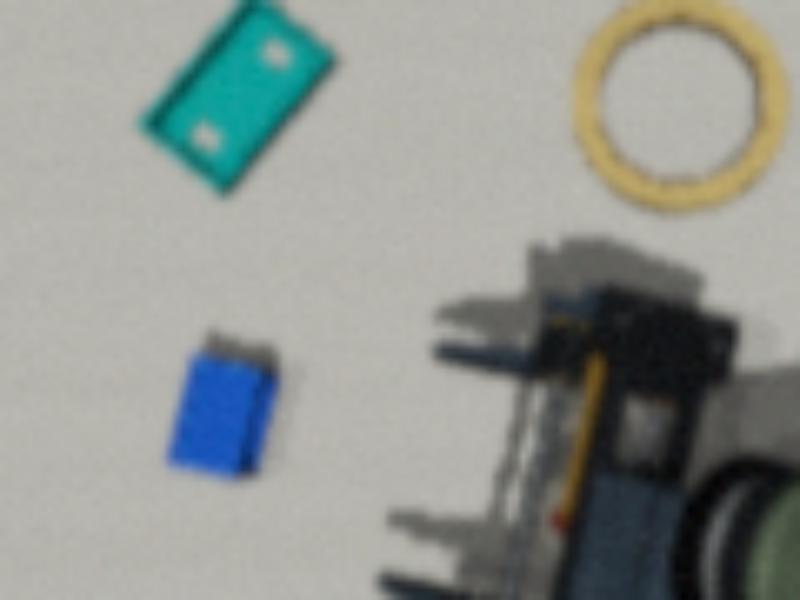

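The cover stands on its end at crop (215,410), opening to the right. The neighbours are undisturbed.

Emit:
{"api": "send_rows", "payload": {"motion": [{"tx":0.0442,"ty":0,"tz":-0.0034,"rx":0,"ry":-0.25,"rz":0,"gripper":-1},{"tx":0.0442,"ty":0,"tz":-0.0034,"rx":0,"ry":-0.25,"rz":0,"gripper":-1},{"tx":0.0442,"ty":0,"tz":-0.0034,"rx":0,"ry":-0.25,"rz":0,"gripper":-1},{"tx":0.0442,"ty":0,"tz":-0.0034,"rx":0,"ry":-0.25,"rz":0,"gripper":-1},{"tx":0.0442,"ty":0,"tz":-0.0034,"rx":0,"ry":-0.25,"rz":0,"gripper":-1},{"tx":0.0442,"ty":0,"tz":-0.0034,"rx":0,"ry":-0.25,"rz":0,"gripper":-1}]}}

```text
time_s: 9.38
ee_pos: [427.0, 201.4, 200.5]
ee_rot: [-179.9, 0.0, 75.4]
force: [0.7, 0.5, -0.7]
gripper_width: 91.3
gripper_force: 0.0
```

Emit:
{"api": "send_rows", "payload": {"motion": [{"tx":0.0319,"ty":0,"tz":0.0171,"rx":0,"ry":-0.25,"rz":0,"gripper":-1},{"tx":0.0319,"ty":0,"tz":0.0171,"rx":0,"ry":-0.25,"rz":0,"gripper":-1},{"tx":0.0319,"ty":0,"tz":0.0171,"rx":0,"ry":-0.25,"rz":0,"gripper":-1},{"tx":0.0319,"ty":0,"tz":0.0171,"rx":0,"ry":-0.25,"rz":0,"gripper":-1},{"tx":0.0319,"ty":0,"tz":0.0171,"rx":0,"ry":-0.25,"rz":0,"gripper":-1},{"tx":0.0319,"ty":0,"tz":0.0171,"rx":0,"ry":-0.25,"rz":0,"gripper":-1},{"tx":0.0319,"ty":0,"tz":0.0171,"rx":0,"ry":-0.25,"rz":0,"gripper":-1},{"tx":0.0319,"ty":0,"tz":0.0171,"rx":0,"ry":-0.25,"rz":0,"gripper":-1},{"tx":0,"ty":0,"tz":0,"rx":0,"ry":0,"rz":0,"gripper":-1}]}}

```text
time_s: 10.5
ee_pos: [445.7, 278.7, 82.9]
ee_rot: [-178.9, 60.2, 76.4]
force: [-1.3, -1.1, 0.5]
gripper_width: 91.2
gripper_force: 0.0
```

```bash
python3 - <<'E'
from h import *
d=pickle.load(open('top.pkl','rb'))
G=cv2.resize(d["frame"][215:250,235:275],None,fx=8,fy=8,interpolation=cv2.INTER_CUBIC); H=cv2.cvtColor(G,cv2.COLOR_RGB2HSV)
m=cv2.inRange(H,(105,150,130),(130,255,255))
c=max(cv2.findContours(m,0,2)[0],key=cv2.contourArea); c=(c.reshape(-1,2)+.5)/8-.5+[235,215]
print(cv2.minAreaRect(plane(d,c,84)[:,:2].astype(np.float32)),'expect 50x32 at 424.8,192')
R,p=cur(); s=env.state(); g=p-19*R[:,2]; print('grasp pt',g,s['ee_rot'],s['qpos'].round(1))
T=tgt(-14.7,-60,[427.3,201.7,43]); rows(T,v=28)
E
```

```text
((424.58294677734375, 186.21502685546875), (37.65140151977539, 48.249717712402344), 75.64930725097656) expect 50x32 at 424.8,192
grasp pt [449.95638313 294.63802656  92.35264706] [-178.93316166   60.21708018   76.35545175] [ 46.2  49.5  78.2 -26.  107.3  65.8]
N 4 t [-0.0024  0.0009  0.0538] r [-0.0013  0.0018  0.0044] | dist 107.6 turn 0.6
```

Emit:
{"api": "send_rows", "payload": {"motion": [{"tx":-0.0024,"ty":0.0009,"tz":0.0538,"rx":-0.001,"ry":0.002,"rz":0.004,"gripper":-1},{"tx":-0.0024,"ty":0.0009,"tz":0.0538,"rx":-0.001,"ry":0.002,"rz":0.004,"gripper":-1},{"tx":-0.0024,"ty":0.0009,"tz":0.0538,"rx":-0.001,"ry":0.002,"rz":0.004,"gripper":-1},{"tx":-0.0024,"ty":0.0009,"tz":0.0538,"rx":-0.001,"ry":0.002,"rz":0.004,"gripper":-1},{"tx":0,"ty":0,"tz":0,"rx":0,"ry":0,"rz":0,"gripper":-1},{"tx":0,"ty":0,"tz":0,"rx":0,"ry":0,"rz":0,"gripper":-1}]}}

```text
time_s: 11.25
ee_pos: [425.5, 186.6, 38.8]
ee_rot: [179.2, 59.4, 74.5]
force: [-0.3, 0.4, 0.3]
gripper_width: 91.2
gripper_force: 0.0
```

```bash
python3 - <<'E'
from h import *
R,p=cur(); s=env.state(); g=p-19*R[:,2]; print('grasp pt',g,s['ee_rot'],s['force'])
rows(tgt(-14.7,-60,[427.3,201.7,42]),v=28)
E
```

```text
grasp pt [429.60802473 202.46952139  48.48939131] [179.22970455  59.38579582  74.52305904] [-0.33238291  0.39369273  0.29534038]
N 1 t [ 0.0094 -0.0042  0.0089] r [ 0.0033 -0.0204 -0.0132] | dist 6.8 turn 0.7
```

Emit:
{"api": "send_rows", "payload": {"grip_force": 40, "motion": [{"tx":0.0094,"ty":-0.0042,"tz":0.0089,"rx":0.003,"ry":-0.02,"rz":-0.013,"gripper":-1},{"tx":0,"ty":0,"tz":0,"rx":0,"ry":0,"rz":0,"gripper":-1},{"tx":0,"ty":0,"tz":0,"rx":0,"ry":0,"rz":0,"gripper":-1},{"tx":0,"ty":0,"tz":0,"rx":0,"ry":0,"rz":0,"gripper":1},{"tx":0,"ty":0,"tz":0,"rx":0,"ry":0,"rz":0,"gripper":1},{"tx":0,"ty":0,"tz":0,"rx":0,"ry":0,"rz":0,"gripper":1},{"tx":0,"ty":0,"tz":0,"rx":0,"ry":0,"rz":0,"gripper":1},{"tx":0,"ty":0,"tz":0,"rx":0,"ry":0,"rz":0,"gripper":1},{"tx":0,"ty":0,"tz":0,"rx":0,"ry":0,"rz":0,"gripper":1}]}}

```text
time_s: 12.38
ee_pos: [422.5, 185.0, 31.2]
ee_rot: [-179.8, 60.2, 75.5]
force: [-0.2, -1.1, -0.3]
gripper_width: 49.7
gripper_force: 40.0
```

```bash
python3 - <<'E'
from h import *
R,p=cur(); s=env.state(); g=p-19*R[:,2]; print('grasp pt',g,s['ee_rot'],s['force'],s['gripper_width'],s['gripper_force'])
# cover pose in the hand: cover standing, x=tool y (world yaw), y up, z horizontal
c=np.array([np.cos(np.radians(-14.7)),np.sin(np.radians(-14.7)),0]); yc=np.array([0,0,1.]); Rc=np.c_[c,yc,np.cross(c,yc)]
C=np.array([424.8,192,42]); C[:2]+=c[:2]*((g-C)@c)
np.savez('hand.npz',R=R.T@Rc,p=R.T@(C-p)); print('cover in tool',R.T@(C-p), 'zc',Rc[:,2])
a=rows((R,p+[0,0,130]),v=30)
b=rows(tgt(-14.7,30,g+[0,0,130]),a,w=7.5)
E
```

```text
grasp pt [426.65400785 200.92556972  40.60815145] [-179.81291179   60.195805     75.48534318] [-0.19660202 -1.07417828 -0.25443347] 49.664068737005294 39.999452485435754
cover in tool [-5.73269594e+00 -5.91365025e-03 -1.17920789e+01] zc [-0.25375794 -0.96726775  0.        ]
N 5 t [-0.0451 -0.0001 -0.0258] r [0. 0. 0.] | dist 130.0 turn 0.0
N 13 t [ 0.0046  0.     -0.0003] r [-2.000e-04  2.313e-01  1.000e-04] | dist 26.9 turn 90.2
```

Emit:
{"api": "send_rows", "payload": {"motion": [{"tx":-0.0451,"ty":0,"tz":-0.0258,"rx":0,"ry":0,"rz":0,"gripper":1},{"tx":-0.0451,"ty":0,"tz":-0.0258,"rx":0,"ry":0,"rz":0,"gripper":1},{"tx":-0.0451,"ty":0,"tz":-0.0258,"rx":0,"ry":0,"rz":0,"gripper":1},{"tx":-0.0451,"ty":0,"tz":-0.0258,"rx":0,"ry":0,"rz":0,"gripper":1},{"tx":-0.0451,"ty":0,"tz":-0.0258,"rx":0,"ry":0,"rz":0,"gripper":1}]}}

```text
time_s: 13.0
ee_pos: [422.5, 184.8, 161.7]
ee_rot: [-179.8, 60.2, 75.5]
force: [0.2, -0.4, -0.8]
gripper_width: 50.2
gripper_force: 40.0
```

Emit:
{"api": "send_rows", "payload": {"motion": [{"tx":0.005,"ty":0,"tz":0,"rx":0,"ry":0.25,"rz":0,"gripper":1},{"tx":0.005,"ty":0,"tz":0,"rx":0,"ry":0.25,"rz":0,"gripper":1},{"tx":0.005,"ty":0,"tz":0,"rx":0,"ry":0.25,"rz":0,"gripper":1},{"tx":0.005,"ty":0,"tz":0,"rx":0,"ry":0.25,"rz":0,"gripper":1},{"tx":0.005,"ty":0,"tz":0,"rx":0,"ry":0.25,"rz":0,"gripper":1},{"tx":0.005,"ty":0,"tz":0,"rx":0,"ry":0.25,"rz":0,"gripper":1},{"tx":0.005,"ty":0,"tz":0,"rx":0,"ry":0.25,"rz":0,"gripper":1},{"tx":0.005,"ty":0,"tz":0,"rx":0,"ry":0.25,"rz":0,"gripper":1},{"tx":0.005,"ty":0,"tz":0,"rx":0,"ry":0.25,"rz":0,"gripper":1},{"tx":0.005,"ty":0,"tz":0,"rx":0,"ry":0.25,"rz":0,"gripper":1},{"tx":0.005,"ty":0,"tz":0,"rx":0,"ry":0.25,"rz":0,"gripper":1},{"tx":0.005,"ty":0,"tz":0,"rx":0,"ry":0.25,"rz":0,"gripper":1}]}}

```text
time_s: 14.5
ee_pos: [428.7, 209.5, 152.7]
ee_rot: [-180.0, -30.0, 75.3]
force: [0.0, 0.3, -1.5]
gripper_width: 49.7
gripper_force: 40.0
```

```bash
cat >> h.py <<'E'
def coverpose():
    R,p=cur(); k=np.load('hand.npz'); return R@k['R'], p+R@k['p']
def forcover(center,yaw,flip):  # tool pose putting cover (z down, x along yaw) at center
    k=np.load('hand.npz'); c=np.array([np.cos(np.radians(yaw)),np.sin(np.radians(yaw)),0]); z=np.array([0,0,-1.])
    Rc=np.c_[c,np.cross(z,c),z]; R=Rc@k['R'].T; return R,np.array(center,float)-R@k['p']
E
python3 - <<'E'
from h import *
Rc,C=coverpose(); s=env.state(); print(C,Rc.round(2).tolist(),s['qpos'].round(1),s['gripper_width'],s['ee_pos'],s['ee_rot'])
a=rows(forcover([410.8,-236.7,160],6.4,0),v=45)
E
```

```text
[425.92186655 199.00627515 160.07278394] [[0.97, -0.25, 0.0], [-0.25, -0.97, 0.0], [-0.0, -0.0, -1.0]] [  5.2   7.9 121.3  39.9  47.2  -6.9] 49.66226182760808 [428.67266745 209.51679241 152.73254661] [-179.96906231  -30.02983239   75.331181  ]
N 10 t [-0.0759  0.004  -0.0437] r [ 0.035  -0.0007 -0.0612] | dist 435.9 turn 21.1
```

Emit:
{"api": "send_rows", "payload": {"motion": [{"tx":-0.0759,"ty":0.004,"tz":-0.0437,"rx":0.035,"ry":-0.001,"rz":-0.061,"gripper":1},{"tx":-0.0759,"ty":0.004,"tz":-0.0437,"rx":0.035,"ry":-0.001,"rz":-0.061,"gripper":1},{"tx":-0.0759,"ty":0.004,"tz":-0.0437,"rx":0.035,"ry":-0.001,"rz":-0.061,"gripper":1},{"tx":-0.0759,"ty":0.004,"tz":-0.0437,"rx":0.035,"ry":-0.001,"rz":-0.061,"gripper":1},{"tx":-0.0759,"ty":0.004,"tz":-0.0437,"rx":0.035,"ry":-0.001,"rz":-0.061,"gripper":1},{"tx":-0.0759,"ty":0.004,"tz":-0.0437,"rx":0.035,"ry":-0.001,"rz":-0.061,"gripper":1},{"tx":-0.0759,"ty":0.004,"tz":-0.0437,"rx":0.035,"ry":-0.001,"rz":-0.061,"gripper":1},{"tx":-0.0759,"ty":0.004,"tz":-0.0437,"rx":0.035,"ry":-0.001,"rz":-0.061,"gripper":1},{"tx":-0.0759,"ty":0.004,"tz":-0.0437,"rx":0.035,"ry":-0.001,"rz":-0.061,"gripper":1},{"tx":-0.0759,"ty":0.004,"tz":-0.0437,"rx":0.035,"ry":-0.001,"rz":-0.061,"gripper":1},{"tx":0,"ty":0,"tz":0,"rx":0,"ry":0,"rz":0,"gripper":1},{"tx":0,"ty":0,"tz":0,"rx":0,"ry":0,"rz":0,"gripper":1}]}}

```text
time_s: 16.0
ee_pos: [409.0, -225.1, 153.9]
ee_rot: [-179.7, -29.6, 96.3]
force: [-0.3, -0.0, 0.2]
gripper_width: 50.2
gripper_force: 40.0
```

```bash
python3 - <<'E'
from h import *
Rc,C=coverpose(); s=env.state(); print(C,Rc.round(3).tolist(),s['qpos'].round(1),s['gripper_width'],s['force'])
a=rows(forcover([410.8,-236.7,110],6.4,0),v=25)
o=[]
for n,(x0,y0,x1,y1) in {"top":(360,190,440,290),"scene":(320,190,420,290)}.items():
    d=grab(n); save(d,n+'5.png'); P=C+Rc@np.array([[i*25,j*42,-16] for i,j in((1,1),(1,-1),(-1,-1),(-1,1))]+[[0,j*25.75,-16] for j in(1,-1)]+[[0]*3][:0])[:6].T.reshape(3,-1) if 0 else (C+(Rc@np.array([[25,42,-16],[25,-42,-16],[-25,-42,-16],[-25,42,-16],[0,25.75,-16],[0,-25.75,-16.]]).T).T)
    im=cv2.resize(d["frame"][y0:y1,x0:x1,::-1],(400*(x1-x0)//(x1-x0),400*(y1-y0)//(x1-x0)),interpolation=cv2.INTER_CUBIC); k=400/(x1-x0)
    for u in proj(d,P): cv2.circle(im,tuple(int(v) for v in (u-[x0,y0]+.5)*k),3,(0,0,255),1)
    o.append(im[:400])
cv2.imwrite('pics/c5.png',np.hstack(o))
E
```

```text
[ 410.23095104 -235.84831171  161.34817783] [[0.994, 0.11, -0.004], [0.11, -0.994, -0.003], [-0.004, 0.003, -1.0]] [-43.4  23.5  97.7  18.6  82.8 -56.1] 50.180477543700064 [-0.27387729 -0.03720139  0.22002983]
N 3 t [-0.0175  0.0004  0.0294] r [-0.0019  0.0019 -0.0021] | dist 51.3 turn 0.3
```

View pics/c5.png

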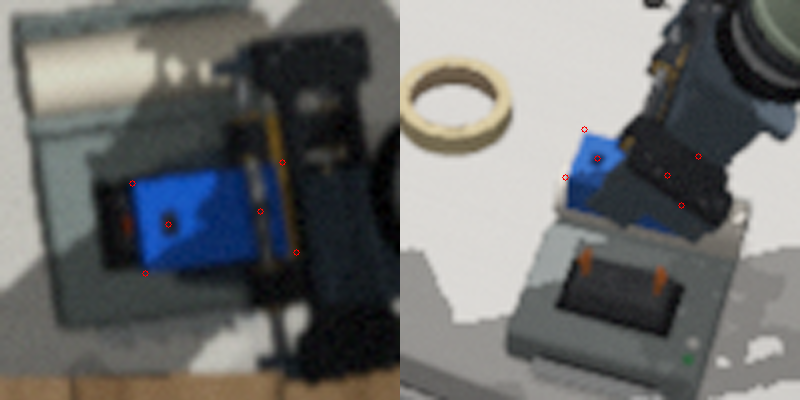

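Both views show the cover held right way up, and the predicted slot point lands on the visible slot (top crop (168,224), scene crop (597,158)). I check the residual at sub-pixel level, then descend.

```bash
python3 - <<'E'
from h import *
Rc,C=coverpose()
S=C+Rc@np.array([0,25.75,-16.]); S2=C+Rc@np.array([0,-25.75,-16.])
for n in("top","scene"):
    d=pickle.load(open(n+'.pkl','rb')); 
    for s in (S,):
        u=proj(d,s)[0]; x,y=np.round(u).astype(int); b=d["frame"][y-4:y+5,x-4:x+5].astype(float)[...,2]
        w=np.clip(np.median(b)*.8-b,0,None); yy,xx=np.mgrid[y-4:y+5,x-4:x+5]; w[np.hypot(xx-x,yy-y)>3.6]=0
        v=np.array([(xx*w).sum(),(yy*w).sum()])/w.sum(); print(n,'pred',u,'seen',v,'world diff seen-pred',(plane(d,v,s[2])[0]-s).round(2)); print(b.astype(int) if n=='top' else '')
    m=cv2.inRange(cv2.cvtColor(d["frame"],cv2.COLOR_RGB2HSV),(105,130,50),(130,255,255))
t=pickle.load(open('top.pkl','rb')); G=cv2.resize(t["frame"][215:255,375:425],None,fx=8,fy=8,interpolation=cv2.INTER_CUBIC)
m=cv2.inRange(cv2.cvtColor(G,cv2.COLOR_RGB2HSV),(105,130,60),(130,255,255)); c=max(cv2.findContours(m,0,2)[0],key=cv2.contourArea)
c=(c.reshape(-1,2)+.5)/8-.5+[375,215]; P=plane(t,c,C[2]+16); q=(P-C)@Rc   # contour in cover axes
mid=(q[:,1]>5)&(q[:,1]<18); print('x edges at mid',q[mid,0].min(),q[mid,0].max(),'y end',np.percentile(q[:,1],99),q[np.abs(q[:,0])<15,1].max())
E
```

```text
top pred [411.43692162 231.81213429] seen [411.6176219  232.24978614] world diff seen-pred [-1.21 -0.45  0.  ]
[[ 97  87  72  76  92  85  88  84  74]
 [ 95  89  77  66  82  75  77  82  78]
 [ 96  88  78  60  58  51  58  78  76]
 [ 99  91  78  58  39  43  50  74  80]
 [100  93  79  56  39  46  51  73  78]
 [105  98  79  56  45  51  54  76  82]
 [103 101  82  61  48  55  54  84  86]
 [101  98  86  72  53  53  60  85  87]
 [ 99 100  90  77  53  46  55  80  88]]
scene pred [386.25066877 233.22307475] seen [384. 235.] world diff seen-pred [-9.19  3.32 -0.  ]

x edges at mid -25.582150023227484 27.08440320666155 y end 22.055443519371078 22.29704482470613
```

```bash
python3 - <<'E'
from h import *
Rc,C=coverpose(); S2=C+Rc@np.array([0,-25.75,-16.])
for n in("top","scene"):
    d=pickle.load(open(n+'.pkl','rb')); u=proj(d,S2)[0]; x,y=np.round(u).astype(int); b=d["frame"][y-5:y+6,x-5:x+6].astype(float)[...,2]
    w=np.clip(np.median(b)*.8-b,0,None); yy,xx=np.mgrid[y-5:y+6,x-5:x+6]; w[np.hypot(xx-x,yy-y)>4]=0
    v=np.array([(xx*w).sum(),(yy*w).sum()])/w.sum(); print(n,'pred',u,'seen',v,'diff',(plane(d,v,S2[2])[0]-S2).round(2))
    if n=='top': print(b.astype(int))
t=pickle.load(open('top.pkl','rb')); G=cv2.resize(t["frame"][215:255,375:425],None,fx=8,fy=8,interpolation=cv2.INTER_CUBIC)
m=cv2.inRange(cv2.cvtColor(G,cv2.COLOR_RGB2HSV),(105,130,60),(130,255,255)); c=max(cv2.findContours(m,0,2)[0],key=cv2.contourArea)
c=(c.reshape(-1,2)+.5)/8-.5+[375,215]; q=(plane(t,c,C[2]+16)-C)@Rc
for a in range(-40,20,10):
    k=(q[:,1]>a)&(q[:,1]<a+10); print(a,q[k,0].min().round(1),q[k,0].max().round(1))
for a in(-20,-10,0,10): k=(q[:,0]>a)&(q[:,0]<a+10); print('x',a,q[k,1].min().round(1))
E
```

```text
top pred [393.00092639 234.35761003] seen [393.5111162  234.31492093] diff [ 0.08 -1.41  0.  ]
[[185 190 194 192 193 193 191 190 194 192 190]
 [181 191 192 193 190 189 190 192 192 193 190]
 [181 190 196 190 183 169 165 182 191 191 183]
 [175 193 190 182 151 119 118 157 182 190 179]
 [175 193 193 177 111  66  74 133 177 189 176]
 [169 187 191 174 109  51  50 113 173 191 185]
 [158 186 191 178 119  61  50 105 172 187 178]
 [143 179 194 185 130  87  84 116 170 177 158]
 [131 181 193 186 164 143 137 144 155 146 126]
 [128 180 193 189 180 172 153 140 125 114 106]
 [121 178 193 183 167 151 124 115 108 106 104]]
scene pred [368.66296774 229.00169892] seen [368.90592334 229.75261324] diff [-2.47 -1.74  0.  ]
-40 -25.5 27.9
-30 -26.6 28.8
-20 -25.5 28.5
-10 -25.5 28.5
0 -25.8 27.7
10 -24.8 25.6
x -20 -44.1
x -10 -44.2
x 0 -44.1
x 10 -43.9
```

```bash
python3 - <<'E'
from h import *
rows(forcover([410.8,-236.3,80],6.4,0),v=28)
E
```

```text
N 3 t [-0.0275  0.0004  0.0469] r [-0.002   0.0022 -0.0015] | dist 81.6 turn 0.3
```

Emit:
{"api": "send_rows", "payload": {"motion": [{"tx":-0.0275,"ty":0.0004,"tz":0.0469,"rx":-0.002,"ry":0.002,"rz":-0.0015,"gripper":1},{"tx":-0.0275,"ty":0.0004,"tz":0.0469,"rx":-0.002,"ry":0.002,"rz":-0.0015,"gripper":1},{"tx":-0.0275,"ty":0.0004,"tz":0.0469,"rx":-0.002,"ry":0.002,"rz":-0.0015,"gripper":1},{"tx":0,"ty":0,"tz":0,"rx":0,"ry":0,"rz":0,"gripper":1},{"tx":0,"ty":0,"tz":0,"rx":0,"ry":0,"rz":0,"gripper":1}]}}

```text
time_s: 16.73
ee_pos: [410.5, -226.6, 73.6]
ee_rot: [179.9, -29.7, 96.5]
force: [-0.7, 0.3, -1.0]
gripper_width: 49.7
gripper_force: 40.0
```

```bash
python3 - <<'E'
from h import *
Rc,C=coverpose(); print(C,(Rc).round(3).tolist(),env.state()['force'])
T=forcover([410.8,-236.3,80],6.4,0); rows(T); rows(forcover([410.8,-236.3,60],6.4,0),T,v=3)
o=[]
for n,(x0,y0,x1,y1) in {"top":(360,200,440,280),"scene":(330,200,410,280)}.items():
    d=grab(n); o.append(cv2.resize(d["frame"][y0:y1,x0:x1,::-1],(400,400),interpolation=cv2.INTER_CUBIC))
cv2.imwrite('pics/c6.png',np.hstack(o))
E
```

```text
[ 411.69196788 -237.39336343   80.99044898] [[0.994, 0.111, 0.002], [0.111, -0.994, -0.002], [0.002, 0.002, -1.0]] [-0.73454239  0.27022168 -0.95714494]
N 1 t [ 0.0011 -0.0016  0.0029] r [0.0028 0.0037 0.0011] | dist 1.7 turn 0.1
N 7 t [-0.0028 -0.      0.005 ] r [0. 0. 0.] | dist 20.0 turn 0.0
```

View pics/c6.png

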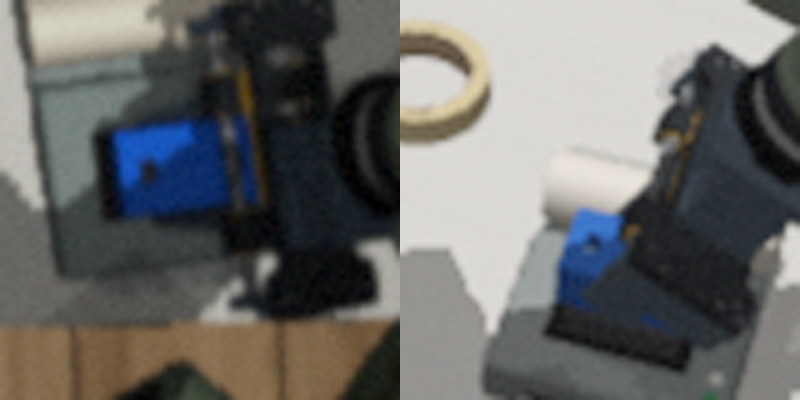

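The cover is just above the block with the long sides parallel, and a brownish spot (the hook) shows in the slot at top crop (148,170). Step down.

Emit:
{"api": "send_rows", "payload": {"motion": [{"tx":0.0011,"ty":-0.0016,"tz":0.0029,"rx":0.003,"ry":0.004,"rz":0.001,"gripper":1},{"tx":-0.0028,"ty":0,"tz":0.005,"rx":0,"ry":0,"rz":0,"gripper":1},{"tx":-0.0028,"ty":0,"tz":0.005,"rx":0,"ry":0,"rz":0,"gripper":1},{"tx":0,"ty":0,"tz":0,"rx":0,"ry":0,"rz":0,"gripper":1},{"tx":0,"ty":0,"tz":0,"rx":0,"ry":0,"rz":0,"gripper":1}]}}

```text
time_s: 17.45
ee_pos: [409.2, -225.8, 65.8]
ee_rot: [-180.0, -29.9, 96.4]
force: [0.1, 0.8, -0.3]
gripper_width: 50.0
gripper_force: 40.0
```

```bash
python3 - <<'E'
from h import *
Rc,C=coverpose(); s=env.state(); print(C,s['force'],s['torque'])
rows(forcover([410.8,-236.3,68],6.4,0),v=3)
d=grab("top"); S2=C+Rc@np.array([0,-25.75,-16.]); u=proj(d,S2)[0]; x,y=np.round(u).astype(int); print(u); print(d["frame"][y-3:y+4,x-3:x+4,0]); print(d["frame"][y-3:y+4,x-3:x+4,2])
E
```

```text
[ 410.45631537 -236.55412201   73.1922549 ] [ 0.05353159  0.75171822 -0.26091011] [-0.46988872  0.04668016  0.03806404]
N 2 t [-0.0024  0.0004  0.0046] r [-0.0006 -0.0008 -0.0009] | dist 5.2 turn 0.1
[388.09303608 234.37922513]
[[22 23 24 27 24 27 18]
 [24 27 33 32 31 23 16]
 [26 32 43 39 29 18 14]
 [26 35 49 44 30 21  9]
 [24 33 50 41 27 17  8]
 [19 28 29 32 27 21 10]
 [19 20 18 21 16 19 16]]
[[191 189 183 180 174 177 158]
 [193 184 152 136 131 140 124]
 [192 178 115  76  72  92 105]
 [189 170 100  53  47  76  94]
 [180 151  88  49  46  67  95]
 [156 122  77  59  60  75  94]
 [127 105  89  84  85  93 104]]
```

Orange shows in the slot, offset by the expected amount (tip at 28 vs slot centre 25.75 plus parallax). Aligned; continue.

Emit:
{"api": "send_rows", "payload": {"motion": [{"tx":-0.0024,"ty":0.0004,"tz":0.0046,"rx":0,"ry":0,"rz":0,"gripper":1},{"tx":-0.0024,"ty":0.0004,"tz":0.0046,"rx":0,"ry":0,"rz":0,"gripper":1},{"tx":0,"ty":0,"tz":0,"rx":0,"ry":0,"rz":0,"gripper":1},{"tx":0,"ty":0,"tz":0,"rx":0,"ry":0,"rz":0,"gripper":1}]}}

```text
time_s: 18.0
ee_pos: [409.6, -225.5, 60.7]
ee_rot: [-180.0, -29.8, 96.5]
force: [-0.3, -0.1, -0.0]
gripper_width: 49.7
gripper_force: 40.0
```

Emit:
{"api": "send_rows", "payload": {"motion": [{"tx":-0.0028,"ty":0,"tz":0.005,"rx":0,"ry":0,"rz":0,"gripper":1},{"tx":0,"ty":0,"tz":0,"rx":0,"ry":0,"rz":0,"gripper":1},{"tx":0,"ty":0,"tz":0,"rx":0,"ry":0,"rz":0,"gripper":1}]}}

```text
time_s: 18.38
ee_pos: [409.6, -225.5, 57.8]
ee_rot: [-180.0, -29.8, 96.5]
force: [0.4, 0.2, -0.7]
gripper_width: 49.8
gripper_force: 40.0
```

```bash
python3 - <<'E'
from h import *
Rc,C=coverpose(); s=env.state(); print(C,s['force'],s['torque'])
rows(forcover([410.8,-236.3,60],6.4,0),v=3)
E
```

```text
[ 410.80856088 -236.23458145   65.16564473] [ 0.40073168  0.21653073 -0.670007  ] [-0.43994449  0.02033677  0.01899296]
N 2 t [-0.0026 -0.      0.0045] r [-0.0006 -0.0008 -0.0008] | dist 5.2 turn 0.1
```

Emit:
{"api": "send_rows", "payload": {"motion": [{"tx":-0.0026,"ty":0,"tz":0.0045,"rx":0,"ry":0,"rz":0,"gripper":1},{"tx":0,"ty":0,"tz":0,"rx":0,"ry":0,"rz":0,"gripper":1},{"tx":0,"ty":0,"tz":0,"rx":0,"ry":0,"rz":0,"gripper":1}]}}

```text
time_s: 18.75
ee_pos: [409.6, -225.5, 55.2]
ee_rot: [-180.0, -29.8, 96.4]
force: [-0.9, -0.4, -0.8]
gripper_width: 49.5
gripper_force: 40.0
```

Emit:
{"api": "send_rows", "payload": {"motion": [{"tx":-0.0026,"ty":0,"tz":0.0045,"rx":0,"ry":0,"rz":0,"gripper":1},{"tx":0,"ty":0,"tz":0,"rx":0,"ry":0,"rz":0,"gripper":1},{"tx":0,"ty":0,"tz":0,"rx":0,"ry":0,"rz":0,"gripper":1}]}}

```text
time_s: 19.12
ee_pos: [409.6, -225.1, 52.9]
ee_rot: [-180.0, -29.9, 96.5]
force: [0.1, 2.2, 3.3]
gripper_width: 49.9
gripper_force: 40.0
```

```bash
python3 - <<'E'
from h import *
Rc,C=coverpose(); s=env.state(); print(C,s['force'],s['torque'])
E
```

```text
[ 410.8208982  -235.88534583   60.23973853] [0.13763402 2.22919229 3.25676992] [ 0.14770188 -0.02529413 -0.03185463]
```

Barbs met at z≈60 as predicted. Fingers would come too close to the deck at home, so I release here and press with closed fingers from straight above.

Emit:
{"api": "send_rows", "payload": {"motion": [{"tx":0,"ty":0,"tz":0,"rx":0,"ry":0,"rz":0,"gripper":-1},{"tx":0,"ty":0,"tz":0,"rx":0,"ry":0,"rz":0,"gripper":-1},{"tx":0,"ty":0,"tz":0,"rx":0,"ry":0,"rz":0,"gripper":-1},{"tx":0,"ty":0,"tz":0,"rx":0,"ry":0,"rz":0,"gripper":-1},{"tx":0,"ty":0,"tz":-0.05,"rx":0,"ry":0,"rz":0,"gripper":-1},{"tx":0,"ty":0,"tz":-0.08,"rx":0,"ry":0,"rz":0,"gripper":-1},{"tx":0,"ty":0,"tz":-0.08,"rx":0,"ry":0,"rz":0,"gripper":-1},{"tx":0,"ty":0,"tz":-0.06,"rx":0,"ry":0,"rz":0,"gripper":1}]}}

```text
time_s: 20.12
ee_pos: [417.5, -293.2, 171.1]
ee_rot: [180.0, -29.8, 96.5]
force: [0.3, -0.6, -1.0]
gripper_width: 83.5
gripper_force: 0.0
```

```bash
python3 - <<'E'
from h import *
s=env.state(); print(s['ee_pos'],s['qpos'].round(1))
a=rows(tgt(6.4,0,[410.8,-236.3,130+19]),w=7)
o=[]
for n,(x0,y0,x1,y1) in {"top":(360,200,440,280),"scene":(330,200,410,280)}.items():
    d=grab(n); o.append(cv2.resize(d["frame"][y0:y1,x0:x1,::-1],(400,400),interpolation=cv2.INTER_CUBIC))
cv2.imwrite('pics/c7.png',np.hstack(o))
E
```

```text
[ 417.47405952 -293.24295063  171.11152014] [-47.5  27.   88.9  17.   88.9 -58. ]
N 5 t [ 0.017  -0.0001  0.0229] r [ 1.000e-04 -1.984e-01  4.000e-04] | dist 70.5 turn 29.8
```

View pics/c7.png

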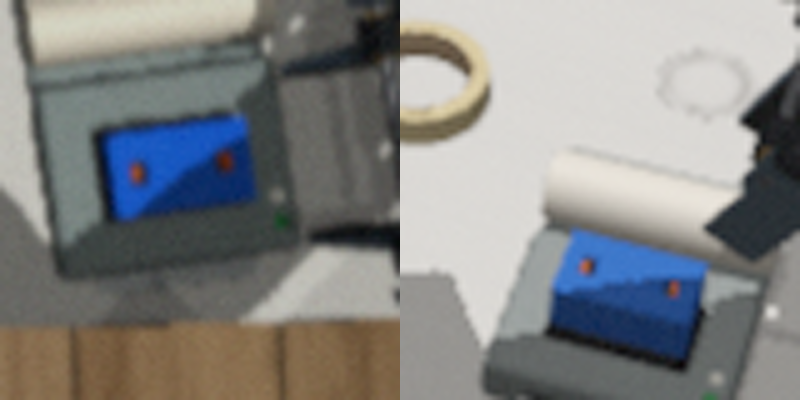

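Both orange hooks show in both slots (top crop (138,173) and (226,160)), and the cover sits level and square. Now position over it, closed.

Emit:
{"api": "send_rows", "payload": {"motion": [{"tx":0.017,"ty":0,"tz":0.0229,"rx":0,"ry":-0.198,"rz":0,"gripper":1},{"tx":0.017,"ty":0,"tz":0.0229,"rx":0,"ry":-0.198,"rz":0,"gripper":1},{"tx":0.017,"ty":0,"tz":0.0229,"rx":0,"ry":-0.198,"rz":0,"gripper":1},{"tx":0.017,"ty":0,"tz":0.0229,"rx":0,"ry":-0.198,"rz":0,"gripper":1},{"tx":0.017,"ty":0,"tz":0.0229,"rx":0,"ry":-0.198,"rz":0,"gripper":1},{"tx":0,"ty":0,"tz":0,"rx":0,"ry":0,"rz":0,"gripper":1},{"tx":0,"ty":0,"tz":0,"rx":0,"ry":0,"rz":0,"gripper":1},{"tx":0,"ty":0,"tz":0,"rx":0,"ry":0,"rz":0,"gripper":1}]}}

```text
time_s: 21.22
ee_pos: [411.1, -236.1, 128.8]
ee_rot: [-180.0, -0.2, 96.4]
force: [-0.1, -0.1, 0.3]
gripper_width: 0.4
gripper_force: 0.0
```

```bash
python3 - <<'E'
from h import *
s=env.state(); print(s['ee_pos'],s['ee_rot'],s['gripper_width'])
a=rows(tgt(6.4,0,[410.8,-236.3,80+19]),v=25)
E
```

```text
[ 411.13474906 -236.13955246  128.80036717] [-1.79989849e+02 -1.52739101e-01  9.64069007e+01] 0.4059206666459629
N 2 t [-0.0002 -0.0003  0.0488] r [-0.0002 -0.0025  0.0001] | dist 48.8 turn 0.2
```

Emit:
{"api": "send_rows", "payload": {"motion": [{"tx":0,"ty":0,"tz":0.049,"rx":0,"ry":-0.002,"rz":0,"gripper":1},{"tx":0,"ty":0,"tz":0.049,"rx":0,"ry":-0.002,"rz":0,"gripper":1},{"tx":0,"ty":0,"tz":0.006,"rx":0,"ry":0,"rz":0,"gripper":1},{"tx":0,"ty":0,"tz":0.004,"rx":0,"ry":0,"rz":0,"gripper":1},{"tx":0,"ty":0,"tz":0,"rx":0,"ry":0,"rz":0,"gripper":1}]}}

```text
time_s: 21.85
ee_pos: [411.1, -235.6, 75.6]
ee_rot: [180.0, 0.0, 96.4]
force: [-0.3, -0.8, 0.9]
gripper_width: 0.6
gripper_force: 0.4
```

Emit:
{"api": "send_rows", "payload": {"motion": [{"tx":0,"ty":0,"tz":0.004,"rx":0,"ry":0,"rz":0,"gripper":1},{"tx":0,"ty":0,"tz":0.004,"rx":0,"ry":0,"rz":0,"gripper":1},{"tx":0,"ty":0,"tz":0,"rx":0,"ry":0,"rz":0,"gripper":1}]}}

```text
time_s: 22.22
ee_pos: [412.3, -236.0, 73.4]
ee_rot: [179.8, 0.1, 96.5]
force: [-2.7, 0.6, 14.1]
gripper_width: 0.3
gripper_force: 7.1
```

Pressing at 14 N, as expected; continue in small steps.

Emit:
{"api": "send_rows", "payload": {"motion": [{"tx":0,"ty":0,"tz":0.003,"rx":0,"ry":0,"rz":0,"gripper":1},{"tx":0,"ty":0,"tz":0.003,"rx":0,"ry":0,"rz":0,"gripper":1},{"tx":0,"ty":0,"tz":0,"rx":0,"ry":0,"rz":0,"gripper":1}]}}

```text
time_s: 22.6
ee_pos: [411.3, -235.3, 68.5]
ee_rot: [179.9, 0.0, 96.5]
force: [-0.3, 0.0, 0.0]
gripper_width: 0.5
gripper_force: 0.0
```

Emit:
{"api": "send_rows", "payload": {"motion": [{"tx":0,"ty":0,"tz":0.003,"rx":0,"ry":0,"rz":0,"gripper":1},{"tx":0,"ty":0,"tz":0.003,"rx":0,"ry":0,"rz":0,"gripper":1},{"tx":0,"ty":0,"tz":0,"rx":0,"ry":0,"rz":0,"gripper":1}]}}

```text
time_s: 22.98
ee_pos: [410.8, -235.1, 66.2]
ee_rot: [-180.0, -0.0, 96.5]
force: [-3.2, 2.6, 14.4]
gripper_width: 0.5
gripper_force: 7.3
```

Emit:
{"api": "send_rows", "payload": {"motion": [{"tx":0,"ty":0,"tz":0.002,"rx":0,"ry":0,"rz":0,"gripper":1},{"tx":0,"ty":0,"tz":0,"rx":0,"ry":0,"rz":0,"gripper":1},{"tx":0,"ty":0,"tz":0,"rx":0,"ry":0,"rz":0,"gripper":1}]}}

```text
time_s: 23.35
ee_pos: [410.8, -235.1, 66.2]
ee_rot: [180.0, 0.0, 96.5]
force: [-5.1, 3.4, 22.7]
gripper_width: 0.4
gripper_force: 11.3
```

Stiff at 66.2 mm (home is 66). Retract and check.

Emit:
{"api": "send_rows", "payload": {"motion": [{"tx":0,"ty":0,"tz":-0.02,"rx":0,"ry":0,"rz":0,"gripper":1},{"tx":0,"ty":0,"tz":-0.09,"rx":0,"ry":0,"rz":0,"gripper":1},{"tx":0,"ty":0,"tz":-0.09,"rx":0,"ry":0,"rz":0,"gripper":1},{"tx":-0.09,"ty":0,"tz":-0.03,"rx":0,"ry":0,"rz":0,"gripper":1},{"tx":-0.09,"ty":0,"tz":-0.03,"rx":0,"ry":0,"rz":0,"gripper":1},{"tx":-0.09,"ty":0,"tz":-0.03,"rx":0,"ry":0,"rz":0,"gripper":1},{"tx":-0.09,"ty":0,"tz":0,"rx":0,"ry":0,"rz":0,"gripper":1},{"tx":0,"ty":0,"tz":0,"rx":0,"ry":0,"rz":0,"gripper":1}]}}

```text
time_s: 24.35
ee_pos: [431.0, -416.5, 207.7]
ee_rot: [-179.9, -0.0, 96.3]
force: [-0.1, 0.3, 0.1]
gripper_width: 0.7
gripper_force: 0.0
```

```bash
python3 - <<'E'
from h import *
o=[]
for n,(x0,y0,x1,y1) in {"top":(360,200,440,280),"scene":(330,200,410,280)}.items():
    d=grab(n); o.append(cv2.resize(d["frame"][y0:y1,x0:x1,::-1],(400,400),interpolation=cv2.INTER_CUBIC))
    print(n,'proj seat hooks',proj(d,[[407.5,-208,77],[414,-264,77]]))
cv2.imwrite('pics/c8.png',np.hstack(o))
E
```

```text
top proj seat hooks [[386.40770986 234.45610754]
 [405.11293591 231.78960974]]
scene proj seat hooks [[366.44743716 251.95768772]
 [384.70181275 256.59699236]]
```

View pics/c8.png

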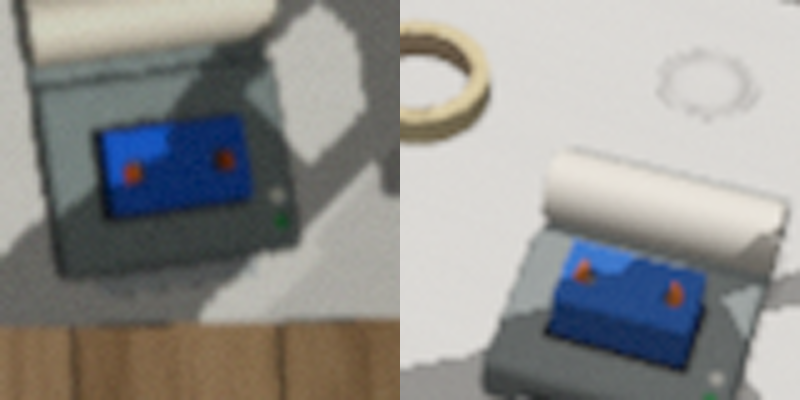

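Both hook heads stand proud (scene crop (584,270) and (676,295)), and the cover is level on the deck. Hand in.

```bash
python3 -c "
from workcell import env; print(env.job_done())"
```

```text
the job is handed in; nothing more can be done
None
```

The blue cover is turned over and pressed home at 66.2 mm (nominal 66), with both hook heads standing proud of its slots; the arm is clear, I left the other items alone, and the job was handed in at about 24.5 s with no verdict returned.

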